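# Load a prosthesis tube into the cutting jig and clamp it

## Robot

A 6-joint arm with a two-finger parallel gripper is mounted at the origin on the work surface. World frame = base frame: x ahead of the robot, y to its left, z up, the work surface at z = 0. Lengths are in m, angles in rad, forces in N, time in s.
With the tool pointing down it reaches from about 0.25 to 0.775 m from the base axis. Payload 4 kg.
Tool frame: the origin (TCP) lies where the fingers leave the gripper's body, on its centre line; the fingertips stand 73 mm ahead of it and the grasp point (between the pads) lies 54 mm ahead of it (env.nose_length is the distance from the TCP to the fingertips, in m); z points along the fingers, y is the line along which they close (so a half turn about z gives the same grasp; the last joint's range is limited). The gripper opens to 85 mm and grips with 20 to 120 N. Pads are 22 mm wide; open, the fingers measure 114 mm over their backs; the gripper's body (76 mm by 85 mm) begins 54 mm behind the grasp point. The pads swing forward as they close: fully open they stand 13 mm farther back than shut.
Start: joints at [-0.103, 0.087, 1.371, -0, 1.684, -0.103], TCP at [0.55, -0, 0.304] pointing down, gripper open.
Joint ranges: [-3.1, 3.1], [-0.76, 2.03], [0.27, 2.55], [-1.08, 4.22], [0.17, 2.65], [-2.57, 2.57]. Speed limits (rad/s): [2.79, 2.79, 3.14, 3.14, 3.14, 3.14].

## Interface

Orientations are given as a rotation vector (axis times angle).
In Python, from rig import env gives the robot as it stands.
- The arm moves only by the tool step_arm, never from a script. Its argument "commands" is a list that holds one entry, the list of rows, each a list of 6 numbers: the shift along the tool's x, y, z in mm, then the turn, a rotation vector about the tool's x, y, z in rad. In form: [[[dx, dy, dz, wx, wy, wz], ...]]. A call has 1 to 20 rows; each row shifts and turns the commanded pose from where the row before left it, along the tool's axes as they then stand; what a row does not reach is not made up. A row lasts 1/8 s, in which the tool goes at most 62.5 mm and 10.7 degrees, less where a joint would pass 70% of its speed; a pose out of reach is approached as far as the arm can. A call is refused whole if a number of a shift passes 62.5 or a number of a turn 0.188, either way. A call with a gripper value outside its range is refused whole. "claw" is the closure, from -1 (fully open) to 1 (shut), set as the call begins (left out, the last holds). The fingers move at their own pace and stop on an object; "newtons" is the grip in N (left out, the last holds). Time passes only in rows, so rows that do not move let the fingers close. It gives the time, the measured TCP pose, the force, the opening and the grip force at its end, in the units of the state.
- env.get_state(): the state, without advancing time (a new reading comes with each control period).
- env.snapshot(name): name is "scene" or "side" or "wrist"; returns a dict with "img" (400x640x3 uint8, red, green, blue), "range_z" (400x640 float32, m along the optical axis (not along the pixel's ray), 0 where there is no reading), "vfov" (degrees; the focal length in pixels is half the picture's height over the tangent of half this angle, whatever the lens; pixels are square), "cx", "cy" (the principal point, pixels), "T" (4x4, takes a point from camera to world coordinates). Camera axes: x right, y up, looking along -z (the intrinsics and any distortion apply to the point x, -y, -z); pixel columns grow to the right and rows downward; lengths in m; the calibration is good to about 2 mm. A picture is of the moment at which its call begins.
- env.hand_in(): hands the job in; it is judged then, once.
Trained networks look in the newest picture that a camera, given by its name, has taken for a name from the list of things; names that differ only in an ending like _2 or _b are one class to them, and where a whole thing is asked for, a point or a joint stands for the part that bears it (a point fixed in the world has none). Each returns a list of dicts, best first, with "p" (0 to 1); they miss things now and then, are a little off and sometimes report something else, mostly with a low value. They report only what shows in the picture. A call takes as long as a camera call.
- env.trace(camera, target): "mask" (400x640 bool, what is visible of it) and "rect" ([centre column, centre row, width, height] in pixels, round what is visible of it).
- env.landmark_of(camera, target): "position" ([column, row] in pixels: a listed point, or the origin of a listed thing).
The state is a dict: "time_s": time; "joint_positions": joint angles; "joint_velocities": joint speeds; "joint_efforts": joint torques, N m; "position": TCP position; "tool_rot": TCP orientation; "wrist_force": force on the tool from outside, world axes, zero at the start; "torque": the same for the moment, N m; "grip_width": finger opening in m; "grasp_force": force on a finger pad.
Only numpy, scipy, OpenCV 4.12 (cv2) and the standard library are available. Lean on these libraries where they do the work, as an engineer would, in place of code of your own. Each camera call takes 0.05 s, during which the arm holds its last target. There are 200 camera calls.

## Task

Get the tube-cutting jig ready: take the longer of the two aluminium leg tubes from the wooden cradle and slide it endwise into the round bore of the jig's steel guide block until it is fully home against the bottom of the bore. Then fold the jig's clamp arm all the way down onto the tube and let go. Leave the shorter tube in its place in the cradle and everything else on the bench where it is.

Things in the scene. Friction and masses are not known exactly. Their poses are not given: they have to be found in the camera images.
- pylon: the longer tube: plain aluminium, 30 mm diameter, 220 mm long, 0.13 kg, both ends alike; treat as a rigid rod. Origin at its middle on its axis; its x axis runs along the tube. It starts lying level in the cradle, axis 45 mm above the bench
- short_tube: the shorter tube: same look and 30 mm diameter, 110 mm long, lying parallel to the longer one in the other groove of the cradle, 80 mm beside it. Origin at its middle, x axis along it. Leave it there
- cradle: fixed wooden cradle, 120 (x) x 140 (y) mm, 43 mm tall; origin under its middle. The tubes lie along its x in two grooves at y = +40 and -40 mm (either tube in either), each on two 12 mm thick saddles at x = +35 and -35 mm (groove bottom 30 mm, cheeks 43 mm above the bench); base board 12 mm thick
- jig: fixed jig on a 12 mm grey base plate; origin on the bench under the tube axis, in line with the clamp arm. Its y is the tube axis, 60 mm up. The tube slides in along -y; home, its middle is at jig x 0, y 15, z 58.5 mm and 165 mm stand out of the block. An anvil (30 mm wide, top 43.5 mm up) carries it at y -15 to 25. Hinge fork behind the tube: x 48 to 72, y -19 to 19 mm, 108 mm tall
- jig_mouth (a point): centre of the bore's mouth on the face of the steel guide block, at jig x 0, y -40, z 60 mm; axes as the jig's. A lead-in funnel, 45 mm wide at the face, narrows over 10 mm to the round blind bore of 33 mm diameter; its bottom is 55 mm from the face along -y. The block spans x -30 to 30, y -105 to -40, z 30 to 90 mm in the jig's frame
- clamp (a joint): angle of the clamp arm: 0 = fully down on the tube (arm level, pointing to the jig's -x, across the tube), about 1.57 = standing upright; starts open at 1.5 to 1.8. It is stiff and stays where it is left (about 3 N at the handle moves it)
- clamp_handle (a point): grip point on the clamp arm's handle: a black round bar, 12 mm diameter, at the arm's free end, along the jig's y (always level), free for 56 mm beside the arm on the guide-block side (-y). The point is on the bar's axis, 155 mm from the hinge axis, 42 mm to the -y side of the arm's middle; the arm is 16 mm wide, 14 mm thick
- clamp_hinge (a point): point on the clamp arm's hinge axis (which runs along the jig's y), in the arm's middle, at jig x 60, y 0, z 95 mm
- screwdriver: screwdriver lying on the bench right of the jig, leave alone
- wrench: open-ended wrench lying on the bench beyond the jig and cradle, leave alone
- mug: steel cup, 76 mm across, 85 mm tall, standing to the right, origin at its foot, leave alone
- jar: white screw-top jar, 70 mm across, 90 mm tall, standing left of the cradle, origin at its foot, leave alone
- adapter: small steel pyramid adapter, 48 mm across, 32 mm tall, standing on the bench between jig and cradle near the robot, origin at its foot, leave alone

How it is judged:
On the way, in this order (a step that is already met when the one before it is completed fails the run):
1. the longer tube is fully home in the guide block's bore (its end within 5 mm of the bottom) (y of pylon in the frame of jig between 0.005 and 0.02 m and x of pylon in the frame of jig between -0.006 and 0.006 m and z of pylon in the frame of jig between 0.052 and 0.066 m and angle between the x axis of pylon and the y axis of jig, either way round below 0.07 rad), for 0.2 s.
2. then the clamp arm is folded down onto it (within 0.06 rad of fully down) (all of step 1 and value of joint clamp below 0.06 rad), for 0.2 s.
At the end, for the whole second after the job is handed in: Longer tube still in the bore: end within 5 mm of the bottom, middle within 6 mm of the bore axis sideways, 52 to 66 mm above the bench, within 0.07 rad of the bore direction; clamp arm within 0.06 rad of fully down; shorter tube within 20 mm of its start (all of step 2 and linear speed of pylon below 0.02 m/s and distance of short_tube from where it was at the start of the episode below 0.02 m); the robot touches nothing.
It fails at once if the shorter tube moved more than 30 mm (distance of short_tube from where it was at the start of the episode above 0.03 m).
It fails at once if another loose thing on the bench moved more than 30 mm (distance of any of screwdriver, wrench, mug, jar, adapter from where it was at the start of the episode above 0.03 m).
It also fails if it takes over 58 s, if anything falls off the work surface, if the arm or the gripper's body presses on something with over 40 N, if the wrist force passes 120 N, or if a joint passes its speed limit or range.

## Working session

There is one attempt and no reset: what is moved stays moved. The work goes in short steps, Python scripts to look and compute and a tool call to move; the robot and the scene stay as the last step left them, time stands still between calls to the robot, and variables do not carry over. Pictures are saved under pics/ and viewed, at most 10 in all, crops included, and the job is handed in when it is done.

Besides the shell and the picture viewer there is one more tool, called by a JSON object that holds its "fn" and its "kwargs". step_arm: Moves the arm, as the interface text tells. Its arguments: {"type":"object","properties":{"commands":{"type":"array","items":{"type":"array","items":{"type":"array","items":{"type":"number"}}}},"claw":{"type":"number"},"newtons":{"type":"number"}},"required":["commands"]}

```bash
ls; mkdir -p pics
cat > h.py <<'E'
import numpy as np, cv2
from rig import env
from scipy.spatial.transform import Rotation as R
def cam(n):
    s=env.snapshot(n); s['f']=200/np.tan(np.radians(s['vfov'])/2); return s
def pts(s,mask):
    v,u=np.nonzero(mask&(s['range_z']>0)); z=s['range_z'][v,u]
    return proj(s,u,v,z)
def proj(s,u,v,z):
    u,v,z=map(np.asarray,(u,v,z))
    P=np.stack([(u-s['cx'])*z/s['f'],-(v-s['cy'])*z/s['f'],-z],-1)
    return P@s['T'][:3,:3].T+s['T'][:3,3]
def pix(s,p):
    c=(np.asarray(p)-s['T'][:3,3])@s['T'][:3,:3]
    return s['cx']+s['f']*c[...,0]/-c[...,2], s['cy']-s['f']*c[...,1]/-c[...,2]
E
python3 - <<'E'
from h import *
np.set_printoptions(precision=4,suppress=True)
ims=[]
for n in("scene","side"):
    s=cam(n); print(n,{k:s[k] for k in s if k not in('img','range_z','T')}); print(s['T'])
    ims.append(s['img'])
    for t in("pylon","short_tube","cradle","jig","jig_mouth","clamp","clamp_handle","clamp_hinge","mug","jar","adapter"):
        try:
            m=env.trace(n,t)[:1]; l=env.landmark_of(n,t)[:2]
            a=None
            if m:
                P=pts(s,m[0]['mask']); a=(m[0]['p'],np.round(m[0]['rect']),np.median(P,0),np.percentile(P,2,axis=0),np.percentile(P,98,axis=0))
            print(t,a,[(x['p'],np.round(x['position'],1)) for x in l])
        except Exception as e: print(t,repr(e))
    cv2.imwrite(f'pics/{n}0.png',s['img'][...,::-1])
print(env.get_state())
E
```

```text
pics
scene {'vfov': 49.69523474073176, 'cx': 316.3813066736155, 'cy': 194.78371466051257, 'f': np.float64(431.89662268046766)}
[[-0.4856 -0.4614  0.7425  1.4452]
 [ 0.8739 -0.2347  0.4257  0.5354]
 [-0.0222  0.8556  0.5172  0.7123]
 [ 0.      0.      0.      1.    ]]
pylon (0.55, array([402., 228.,  32.,  52.]), array([0.5487, 0.2687, 0.0574]), array([0.4169, 0.2479, 0.0339]), array([0.6185, 0.2868, 0.0618])) [(0.82, array([401.6, 221.5]))]
short_tube (0.89, array([434., 230.,  19.,  32.]), array([0.5195, 0.3461, 0.0564]), array([0.4491, 0.328 , 0.0358]), array([0.5582, 0.3611, 0.0616])) [(0.69, array([432.5, 228.8]))]
cradle (0.92, array([424., 238.,  46.,  39.]), array([0.5434, 0.3148, 0.0168]), array([0.4663, 0.2766, 0.0037]), array([0.5674, 0.3717, 0.0443])) [(0.78, array([415.7, 237.8]))]
jig (0.88, array([277., 182.,  66.,  95.]), array([ 0.5865, -0.0968,  0.0433]), array([ 0.5025, -0.196 ,  0.0048]), array([ 0.6175, -0.0384,  0.2513])) [(0.75, array([288.7, 211.3]))]
jig_mouth (0.76, array([278., 179.,  72.,  95.]), array([ 0.5867, -0.0965,  0.0426]), array([ 0.5019, -0.1984, 
[... 3263 characters left out ...]
.9, 328. ]))]
adapter (0.74, array([367., 274.,  19.,  20.]), array([0.3674, 0.1246, 0.0145]), array([0.3498, 0.1007, 0.0056]), array([0.391 , 0.1403, 0.035 ])) [(0.86, array([369.3, 272.9]))]
{'time_s': 2.2, 'joint_positions': array([-0.1031,  0.0872,  1.3707, -0.    ,  1.6836, -0.1031]), 'joint_velocities': array([-0.0004, -0.0011,  0.0001,  0.0016, -0.0005,  0.0005]), 'joint_efforts': array([ -0.0001, -35.1714, -31.3452,  -0.0002,   0.0004,   0.    ]), 'position': array([ 0.55 , -0.   ,  0.304]), 'tool_rot': array([2.2214, 2.2213, 0.0001]), 'wrist_force': array([ 1.4926, -0.0593, -0.8008]), 'torque': array([ 0.0136,  0.0306, -0.0301]), 'grasp_force': 0.0, 'grip_width': 0.0852821335089047}
```

Run:
```python
import cv2
a=cv2.imread('pics/scene0.png')[90:310,150:530];b=cv2.imread('pics/side0.png')[80:370,160:540]
cv2.imwrite('pics/a.png',cv2.resize(a,None,fx=2.1,fy=2.1));cv2.imwrite('pics/b.png',cv2.resize(b,None,fx=2,fy=2))
```

```text
(no output)
```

View pics/a.png

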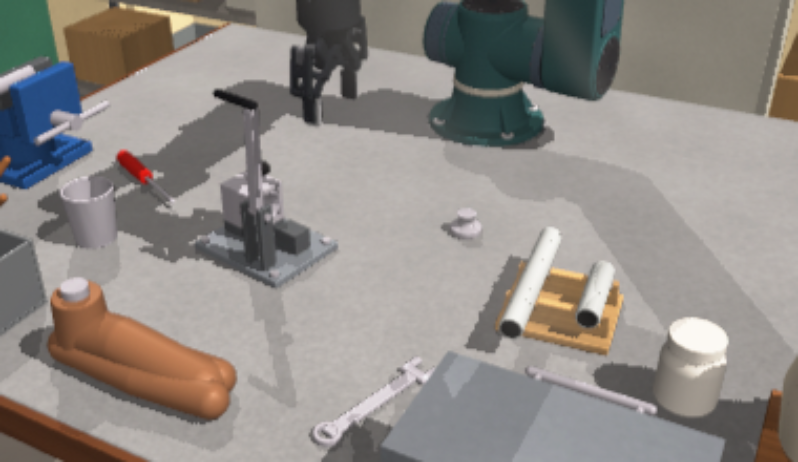

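View pics/b.png

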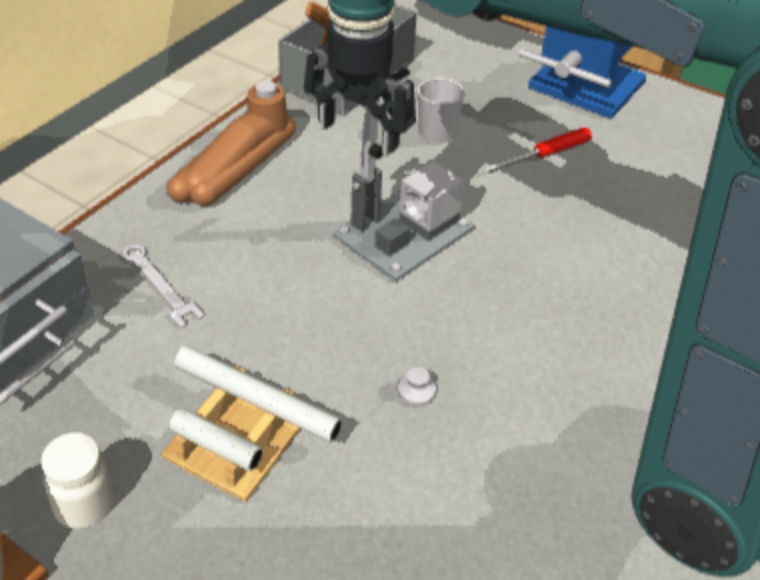

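```bash
cat > fit.py <<'E'
from h import *
from scipy.optimize import least_squares
np.set_printoptions(precision=4,suppress=True)
def grab(cams,t):
    out=[]
    for n in cams:
        s=cam(n); m=env.trace(n,t)
        if m: out.append(pts(s,cv2.erode(m[0]['mask'].astype(np.uint8),np.ones((2,2)))>0)); 
    return out
def cyl(P,z0=None,r=.015):
    P=P[P[:,2]>.03]; c=np.median(P,0)
    d=np.linalg.svd(P-c,full_matrices=False)[2][0]; a=np.arctan2(d[1],d[0])
    def f(q):
        u=np.array([np.cos(q[2]),np.sin(q[2]),0]);w=np.array([-u[1],u[0],0])
        D=P-[q[0]*w[0]+c[0],q[0]*w[1]+c[1],q[1]]
        return np.hypot(D@w,D[:,2])-r
    q=least_squares(f,[0,.045,a],loss='soft_l1',f_scale=.002).x
    u=np.array([np.cos(q[2]),np.sin(q[2]),0]);w=np.array([-u[1],u[0],0])
    t=(P-c)@u; lo,hi=np.percentile(t,[.5,99.5])
    return c[:2]+q[0]*w[:2]+u[:2]*(lo+hi)/2,q[1],q[2],hi-lo
E
python3 - <<'E'
from fit import *
for t in('pylon','short_tube'):
    o=grab(('scene','side'),t)
    for P in o+[np.vstack(o)]: print(t,len(P),*cyl(P))
for n in ('scene','side'):
    s=cam(n); m=env.trace(n,'jig')[0]['mask']; m=cv2.dilate(m.astype(np.uint8),np.ones((7,7)))>0
    P=pts(s,m)
    for nm,a,b in(('base',.009,.016),('anvil',.040,.047),('blocktop',.086,.094),('forktop',.104,.112)):
        Q=P[(P[:,2]>a)&(P[:,2]<b)&(P[:,0]>.4)&(P[:,0]<.68)&(abs(P[:,1]+.1)<.15)]
        if len(Q)>5: print(n,nm,len(Q),Q.mean(0),cv2.minAreaRect((Q[:,:2]*1000).astype(np.float32)))
    np.save(f'jig_{n}.npy',P)
E
```

```text
pylon 554 [0.511  0.2632] 0.045061284752640915 0.10579972664460116 0.21780918649223058
pylon 1071 [0.5053 0.2635] 0.04503429256009546 -3.0366631996678977 0.2153007924307807
pylon 1625 [0.5086 0.2636] 0.04502671669847503 0.10449013673372241 0.22143324582191892
short_tube 320 [0.5062 0.343 ] 0.0449736749848498 0.09697103646008226 0.10672176820417129
short_tube 560 [0.4995 0.3431] 0.04524363873497417 -3.035487680986519 0.10678694255984994
short_tube 880 [0.5024 0.3433] 0.04514423171321539 0.10396049711920177 0.11241115045753877
scene base 619 [ 0.5724 -0.1053  0.0125] ((548.1861572265625, -121.79244232177734), (169.6917724609375, 129.46238708496094), 78.94644927978516)
scene anvil 149 [ 0.5515 -0.0962  0.0436] ((551.7728881835938, -124.9236831665039), (131.71897888183594, 93.31004333496094), 67.865234375)
scene blocktop 179 [ 0.5397 -0.146   0.0902] ((546.9474487304688, -126.46359252929688), (156.2445068359375, 78.20276641845703), 53.51032257080078)
scene forktop 46 [ 0.6014 -0.0905  0.1078] ((597.0161743164062, -93.39224243164062), (40.89181137084961, 24.99892234802246), 77.11741638183594)
side base 815 [ 0.5398 -0.093   0.0124] ((545.83056640625, -118.76860809326172), (169.31642150878906, 131.2848663330078), 78.79656219482422)
side anvil 219 [ 0.5387 -0.1019  0.0437] ((546.1489868164062, -126.35565185546875), (141.3798828125, 88.9500503540039), 65.05458068847656)
side blocktop 356 [ 0.5282 -0.148   0.09  ] ((541.3595581054688, -122.96621704101562), (148.66140747070312, 76.34868621826172), 62.54111862182617)
side forktop 51 [ 0.595  -0.0894  0.1074] ((594.24560546875, -93.44480895996094), (39.59039306640625, 24.246179580688477), 72.84551239013672)
```

```bash
cat > jig.py <<'E'
from h import *
from scipy.optimize import least_squares
np.set_printoptions(precision=4,suppress=True)
B=np.array([[-30,30,-105,-40,30,90],[-15,15,-15,25,12,43.5],[48,72,-19,19,12,108]])/1e3
def sd(L):
    out=[]
    for b in B:
        c=(b[::2]+b[1::2])/2;h=(b[1::2]-b[::2])/2
        q=abs(L-c)-h
        out.append(np.linalg.norm(np.maximum(q,0),axis=1)+np.minimum(q.max(1),0))
    return np.min(out,0)
def loc(P,q):
    c,s=np.cos(q[2]),np.sin(q[2]);D=P[:,:2]-q[:2]
    return np.c_[D@[c,s],D@[-s,c],P[:,2]]
def fitjig(P,q=(.537,-.082,-.19)):
    P=P[(P[:,2]>.02)&(P[:,2]<.111)]
    for g in(.03,.015,.006):
        Q=P[abs(sd(loc(P,q)))<g]
        q=least_squares(lambda q:sd(loc(Q,q)),q,loss='soft_l1',f_scale=.001).x
    return q,len(Q),np.sqrt(np.mean(sd(loc(Q,q))**2))
E
python3 - <<'E'
from jig import *
a,b=np.load('jig_scene.npy'),np.load('jig_side.npy')
for P in(a,b,np.vstack([a,b])):
    q,*r=fitjig(P);print(q,*r)
for P in (a,b):
    L=loc(P,q); H=L[(L[:,2]>.12)&(abs(L[:,1])<.1)&(L[:,0]>.02)&(L[:,0]<.12)]
    A=H[(abs(H[:,1])<.012)&(H[:,2]<.22)]; k=np.polyfit(A[:,2],A[:,0],1); print('arm slope dx/dz',k,len(A))
    h=H[H[:,1]<-.02]; print('bar',len(h),np.median(h,0) if len(h) else'',h.min(0),h.max(0))
E
```

```text
[ 0.5372 -0.0844 -0.1859] 938 0.0019797383795077325
[ 0.5387 -0.0832 -0.1886] 1267 0.0020031854095436505
[ 0.5379 -0.0837 -0.1864] 2211 0.0020666623431463958
arm slope dx/dz [-0.0149  0.0618] 261
bar 53 [ 0.0581 -0.0409  0.254 ] [ 0.0516 -0.0669  0.2446] [ 0.0631 -0.0206  0.2576]
arm slope dx/dz [0.0057 0.0516] 214
bar 41 [ 0.0507 -0.0483  0.2543] [ 0.0471 -0.0659  0.2463] [ 0.0594 -0.0319  0.2589]
```

{"fn": "step_arm", "kwargs": {"commands": [[[45,3,0,0,0,0],[45,3,0,0,0,0],[45,3,0,0,0,0],[45,3,0,0,0,0],[45,3,0,0,0,0],[45,3,0,0,0,0],[0,0,0,0,0,0.1466],[0,0,0,0,0,0.1466],[0,0,0,0,0,0.1466],[0,0,0,0,0,0.1466],[0,0,0,0,0,0.1466],[0,0,0,0,0,0.1466],[0,0,0,0,0,0.1466],[0,0,0,0,0,0.1466],[0,0,0,0,0,0.1466],[0,0,0,0,0,0.1466],[0,0,40,0,0,0],[0,0,40,0,0,0],[0,0,0,0,0,0]]]}}

```text
time_s: 5.18
position: [0.5662, 0.2693, 0.2192]
tool_rot: [3.134, 0.164, -0.014]
wrist_force: [0.5, -0.2, 1.1]
grip_width: 0.0856
grasp_force: 0.0
```

Run:
```python
from fit import *
s=cam('wrist'); cv2.imwrite('pics/w1.png',s['img'][...,::-1])
for t in('pylon','short_tube'):
    m=env.trace('wrist',t)
    for k in m[:2]:
        P=pts(s,k['mask'])
        try: print(t,k['p'],len(P),k['rect'],*cyl(P))
        except Exception as e: print(e)
print(env.get_state()['position'])
```

```text
pylon 0.93 8466 [319.6, 243.2, 45.0, 228.6] [0.5248 0.2635] 0.04466918748518716 -3.034854742235189 0.18597215163997988
short_tube 0.83 4177 [219.1, 266.5, 54.6, 141.2] [0.5027 0.3417] 0.044709122619984144 -3.0341279088487316 0.10894483416544268
[0.5688 0.2703 0.2262]
```

View pics/w1.png

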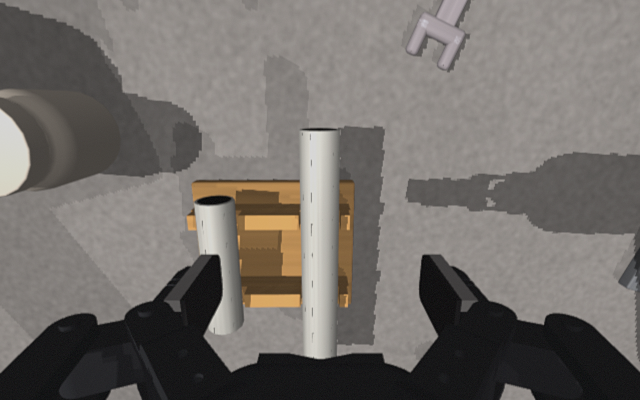

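{"fn": "step_arm", "kwargs": {"commands": [[[0,1,20,0,0,0],[0,0,30,0,0,0],[0,0,30,0,0,0],[0,0,30,0,0,0],[0,0,17,0,0,0],[0,0,0,0,0,0],[0,0,0,0,0,0]]], "claw": -0.4, "newtons": 60}}

```text
time_s: 6.2
position: [0.5693, 0.2695, 0.0991]
tool_rot: [-3.136, -0.165, -0.006]
wrist_force: [0.7, 0.2, 0.2]
grip_width: 0.0595
grasp_force: 0.0
```

{"fn": "step_arm", "kwargs": {"commands": [[[0,0,0,0,0,0],[0,0,0,0,0,0],[0,0,0,0,0,0],[0,0,0,0,0,0],[0,0,0,0,0,0],[0,0,0,0,0,0]]], "claw": 1}}

```text
time_s: 6.95
position: [0.5688, 0.2693, 0.0984]
tool_rot: [-3.136, -0.164, -0.004]
wrist_force: [0.2, 0.6, 6.7]
grip_width: 0.0284
grasp_force: 58.9
```

{"fn": "step_arm", "kwargs": {"commands": [[[0,0,-15,0,0,0],[0,0,-30,0,0,0],[0,0,-40,0,0,0],[0,0,-25,0,0,0],[0,0,0,0,0,-0.128],[0,0,0,0,0,-0.128],[0,0,0,0,0,-0.128],[0,0,0,0,0,-0.128],[0,0,0,0,0,-0.128],[0,0,0,0,0,-0.128],[0,0,0,0,0,-0.128],[0,0,0,0,0,-0.128],[0,0,0,0,0,-0.128],[0,0,0,0,0,-0.128],[-35,7,0,0,0,0],[-35,7,0,0,0,0],[-35,7,0,0,0,0],[-35,7,0,0,0,0],[-33,7,0,0,0,0],[0,0,0,0,0,0]]]}}

```text
time_s: 9.45
position: [0.5702, 0.0904, 0.2067]
tool_rot: [-2.421, -2.001, 0.002]
wrist_force: [0.3, -0.3, -1.7]
grip_width: 0.0287
grasp_force: 59.2
```

{"fn": "step_arm", "kwargs": {"commands": [[[0,0,0,0,0,0],[0,0,0,0,0,0]]]}}

```text
time_s: 9.7
position: [0.5704, 0.0935, 0.2068]
tool_rot: [-2.416, -2.007, 0.0]
wrist_force: [-0.9, -0.0, -1.7]
grip_width: 0.0283
grasp_force: 59.2
```

```bash
cat > chk.py <<'E'
from fit import *
from jig import *
for n in('side','scene','wrist'):
    s=cam(n); cv2.imwrite(f'pics/{n}2.png',s['img'][...,::-1])
    mj=env.trace(n,'jig')
    if mj:
        P=pts(s,mj[0]['mask']); 
        try: print(n,'jig',mj[0]['p'],*fitjig(P,(.538,-.0837,-.187)))
        except Exception as e: print(e)
    m=env.trace(n,'pylon')
    if m:
        P=pts(s,m[0]['mask']); P=P[P[:,2]>.05]
        z=np.median(P[:,2]); L=loc(P,(.538,-.0837,-.187))
        # 3D cylinder fit in jig frame: x=a+b*y, z=c+d*y
        f=lambda q:np.hypot(L[:,0]-q[0]-q[1]*L[:,1],L[:,2]-q[2]-q[3]*L[:,1])-.015
        q=least_squares(f,[0,0,np.percentile(L[:,2],90)-.015,0],loss='soft_l1',f_scale=.001)
        print(n,'tube',m[0]['p'],len(L),q.x,'y range',np.percentile(L[:,1],[.5,99.5]),'res',np.median(abs(q.fun)))
S=env.get_state();print(S['time_s'],S['position'],S['tool_rot'],loc(S['position'][None],(.538,-.0837,-.187)))
E
python3 chk.py
```

```text
side jig 0.97 [ 0.5387 -0.0832 -0.1933] 1106 0.0019604850886027893
side tube 0.8 604 [-0.0003 -0.0011  0.1524  0.0056] y range [0.0103 0.2315] res 0.0011587468143149536
scene jig 0.73 [ 0.538  -0.0837 -0.187 ] 0 nan
scene tube 0.61 622 [-0.002   0.0016  0.1531  0.0026] y range [0.0101 0.2295] res 0.0010576849448629688
wrist jig 0.71 [ 0.538  -0.0837 -0.187 ] 0 nan
wrist tube 0.74 14258 [-0.0004  0.0013  0.1522  0.0035] y range [0.1504 0.2267] res 0.00032271308302943454
10.15 [0.5705 0.0927 0.2069] [2.4178 2.0059 0.0001] [[-0.0009  0.1793  0.2069]]
  return _methods._mean(a, axis=axis, dtype=dtype,
  ret = ret.dtype.type(ret / rcount)
```

{"fn": "step_arm", "kwargs": {"commands": [[[0,1,25,0,0,0],[0,0,30,0,0,0],[0,0,25,0,0,0],[0,0,12,0,0,0],[0,0,0,0,0,0],[-15,0,0,0,0,0],[-15,0,0,0,0,0],[-10,0,0,0,0,0],[-5,0,0,0,0,0],[0,0,0,0,0,0],[0,0,0,0,0,0]]]}}

```text
time_s: 11.52
position: [0.5632, 0.0483, 0.115]
tool_rot: [-2.418, -2.006, -0.001]
wrist_force: [-0.8, 0.4, -1.7]
grip_width: 0.0286
grasp_force: 59.3
```

```bash
python3 chk.py 2>/dev/null; python3 -c "
import cv2
a=cv2.imread('pics/side2.png')[120:260,290:440];b=cv2.imread('pics/scene2.png')[110:250,220:370]
cv2.imwrite('pics/c.png',cv2.resize(cv2.hconcat([a,b]),None,fx=2.6,fy=2.6,interpolation=2))"
```

```text
side jig 0.94 [ 0.5389 -0.083  -0.1923] 1066 0.002046802558973776
side tube 0.84 525 [0.0008 0.0003 0.0609 0.0043] y range [-0.0323  0.1854] res 0.0012423054671627208
scene jig 0.64 [ 0.5373 -0.0843 -0.1915] 835 0.002026526626560612
scene tube 0.71 494 [-0.0006 -0.0004  0.0614  0.0012] y range [-0.0398  0.1847] res 0.0010880914172002043
wrist jig 0.84 [ 0.538  -0.0837 -0.187 ] 0 nan
wrist tube 0.84 14233 [0.0008 0.0015 0.0604 0.0031] y range [0.1052 0.1816] res 0.0003267517846125296
11.975 [0.5632 0.0482 0.1149] [2.4179 2.0058 0.    ] [[0.0002 0.1343 0.1149]]
```

View pics/c.png

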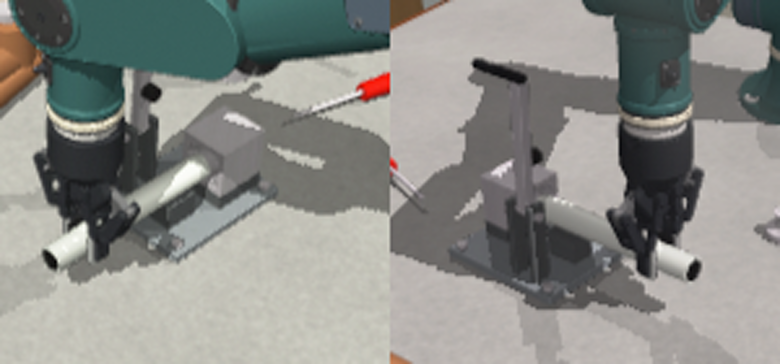

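The tube's end sits at the bore mouth (left half, about col 215, row 160), in line with the block; the arm and handle stand upright, clear of the gripper.

{"fn": "step_arm", "kwargs": {"commands": [[[-5,0,1,0,0,0],[-6,0,0,0,0,0],[-6,0,0,0,0,0],[-6,0,0,0,0,0],[-6,0,0,0,0,0],[-6,0,0,0,0,0],[0,0,0,0,0,0]]]}}

```text
time_s: 12.85
position: [0.5567, 0.0132, 0.114]
tool_rot: [2.419, 2.005, 0.0]
wrist_force: [0.2, 0.2, -1.9]
grip_width: 0.0283
grasp_force: 59.3
```

{"fn": "step_arm", "kwargs": {"commands": [[[-5,0,0,0,0,0],[-5,0,0,0,0,0],[-4,0,0,0,0,0],[-3,0,0,0,0,0],[-1,0,0,0,0,0],[0,0,0,0,0,0]]]}}

```text
time_s: 13.6
position: [0.5534, -0.004, 0.114]
tool_rot: [2.418, 2.005, 0.0]
wrist_force: [0.9, 0.3, -0.9]
grip_width: 0.0285
grasp_force: 59.3
```

{"fn": "step_arm", "kwargs": {"commands": [[[-2,0,0,0,0,0],[-1,0,0,0,0,0],[-1,0,0,0,0,0],[0,0,0,0,0,0]]]}}

```text
time_s: 14.1
position: [0.5526, -0.008, 0.1139]
tool_rot: [2.418, 2.005, 0.0]
wrist_force: [0.4, -0.3, -1.6]
grip_width: 0.0282
grasp_force: 59.3
```

{"fn": "step_arm", "kwargs": {"commands": [[[-1,0,0,0,0,0],[-1,0,0,0,0,0],[-1,0,0,0,0,0],[0,0,0,0,0,0]]]}}

```text
time_s: 14.6
position: [0.5524, -0.0092, 0.114]
tool_rot: [-2.416, -2.004, -0.005]
wrist_force: [0.5, 6.1, -2.1]
grip_width: 0.0281
grasp_force: 59.3
```

{"fn": "step_arm", "kwargs": {"commands": [[[-1,0,0,0,0,0],[0,0,0,0,0,0],[1,0,1,0,0,0],[0,0,0,0,0,0]]]}}

```text
time_s: 15.1
position: [0.5524, -0.0091, 0.1131]
tool_rot: [-2.416, -2.005, -0.005]
wrist_force: [1.1, 6.1, -0.4]
grip_width: 0.0283
grasp_force: 59.3
```

{"fn": "step_arm", "kwargs": {"commands": [[[0,0,0,0,0,0],[0,0,0,0,0,0],[0,0,0,0,0,0],[0,0,0,0,0,0],[0,0,0,0,0,0]]], "claw": -0.4}}

```text
time_s: 15.72
position: [0.5521, -0.011, 0.1129]
tool_rot: [2.418, 2.005, -0.0]
wrist_force: [-0.2, -0.3, -0.4]
grip_width: 0.0598
grasp_force: 0.0
```

{"fn": "step_arm", "kwargs": {"commands": [[[0,0,-20,0,0,0],[0,0,-40,0,0,0],[0,0,-50,0,0,0],[0,0,-50,0,0,0],[0,0,-50,0,0,0],[0,0,-30,0,0,0],[0,0,0,0,0,0],[0,0,0,0,0,0]]]}}

```text
time_s: 16.73
position: [0.5518, -0.0109, 0.3513]
tool_rot: [-2.417, -2.004, 0.003]
wrist_force: [-0.7, 0.8, -0.6]
grip_width: 0.0596
grasp_force: 0.0
```

```bash
python3 chk.py 2>/dev/null
python3 - <<'E'
from jig import *
q=(.538,-.0837,-.187)
for n in('side','scene'):
    s=cam(n); m=env.trace(n,'clamp_handle'); l=env.landmark_of(n,'clamp_handle')
    print([(x['p'],x['position']) for x in l[:2]])
    for x in m[:1]:
        L=loc(pts(s,cv2.dilate(x['mask'].astype(np.uint8),np.ones((7,7)))>0),q)
        H=L[(L[:,2]>.2)&(L[:,2]<.28)&(L[:,1]<-.015)&(L[:,1]>-.09)&(abs(L[:,0]-.055)<.05)]
        if len(H): print(len(H),np.median(H,0),H.min(0),H.max(0))
E
```

```text
side jig 0.98 [ 0.5392 -0.0827 -0.1932] 1063 0.0021155129973407477
side tube 0.58 557 [ 0.0015  0.0017  0.0584 -0.0011] y range [-0.0455  0.1274] res 0.001233725478370848
scene jig 0.95 [ 0.5371 -0.0845 -0.1905] 823 0.0019879964787807938
scene tube 0.69 394 [-0.0001 -0.0022  0.0587 -0.003 ] y range [-0.0148  0.1259] res 0.001115706144142475
wrist jig 0.68 [ 0.5397 -0.0866 -0.1887] 4460 0.0012785925316738315
wrist tube 0.93 3892 [ 0.0013  0.0037  0.0582 -0.0011] y range [-0.0468  0.1229] res 0.00038617232993050886
17.175 [ 0.552  -0.0109  0.3525] [-2.4178 -2.0053  0.0006] [[0.0002 0.0742 0.3525]]
[(0.54, [358.4, 118.7])]
[(0.74, [256.0, 135.9]), (0.44, [274.5, 189.3])]
58 [ 0.0577 -0.038   0.2536] [ 0.0505 -0.0658  0.2452] [ 0.0619 -0.0154  0.257 ]
```

{"fn": "step_arm", "kwargs": {"commands": [[[0,0,-15,0,0,0],[-30,14,0,0,0,0],[-30,14,0,0,0,0],[-30,14,0,0,0,0],[-26,14,0,0,0,0],[0,0,0,0,0,0],[0,0,0,0,0,0]]], "claw": -0.6}}

```text
time_s: 18.35
position: [0.5857, -0.1349, 0.3687]
tool_rot: [2.418, 2.006, 0.001]
wrist_force: [-0.2, 0.5, 0.7]
grip_width: 0.0684
grasp_force: 0.0
```

Run:
```python
from jig import *
q=(.538,-.0837,-.187)
s=cam('wrist'); cv2.imwrite('pics/w3.png',s['img'][...,::-1])
L=loc(pts(s,s['range_z']>0),q)
H=L[(L[:,2]>.22)&(L[:,2]<.264)&(L[:,1]<.0)&(L[:,1]>-.09)&(abs(L[:,0]-.055)<.025)]
print(len(H),np.median(H,0) if len(H) else 0,*( (H.min(0),H.max(0)) if len(H) else ()))
s=cam('scene');cv2.imwrite('pics/s3.png',cv2.resize(s['img'][60:220,190:350,::-1],None,fx=2,fy=2))
S=env.get_state();print(S['position'],loc(S['position'][None],q))
a=cv2.resize(cv2.imread('pics/w3.png'),(480,300));b=cv2.resize(cv2.imread('pics/s3.png'),(300,300));cv2.imwrite('pics/d.png',cv2.hconcat([a,b]))
```

```text
2238 [ 0.0552 -0.0298  0.2547] [ 0.0486 -0.0663  0.2211] [ 0.0634 -0.      0.2581]
[ 0.5856 -0.1343  0.3687] [[ 0.0562 -0.0409  0.3687]]
```

View pics/d.png

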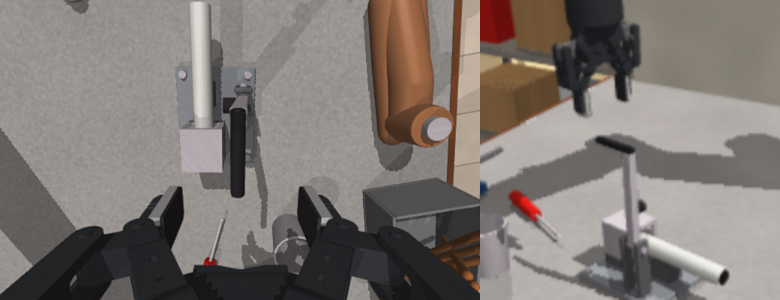

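{"fn": "step_arm", "kwargs": {"commands": [[[0,-1,20,0,0,0],[0,0,25,0,0,0],[-1,0,19,0,0,0],[0,0,0,0,0,0],[0,0,0,0,0,0]]], "newtons": 30}}

```text
time_s: 19.08
position: [0.5847, -0.1359, 0.305]
tool_rot: [2.417, 2.005, 0.001]
wrist_force: [-0.1, 0.3, 0.6]
grip_width: 0.0683
grasp_force: 0.0
```

{"fn": "step_arm", "kwargs": {"commands": [[[0,0,0,0,0,0],[0,0,0,0,0,0],[0,0,0,0,0,0],[0,0,0,0,0,0],[0,0,0,0,0,0],[0,0,0,0,0,0],[0,0,0,0,0,0]]], "claw": 1}}

```text
time_s: 19.95
position: [0.5845, -0.136, 0.3044]
tool_rot: [2.418, 2.005, 0.0]
wrist_force: [-1.3, 0.1, 3.7]
grip_width: 0.0108
grasp_force: 29.4
```

Bar gripped (10.8 mm). Fold along the arc, first half.

{"fn": "step_arm", "kwargs": {"commands": [[[0,-8.5,0.5,0,0,0],[0,-8.5,1,0,0,0],[0,-16.6,3.4,0,0,0],[0,-16.3,5.1,0,0,0],[0,-15.6,6.9,0,0,0],[0,-14.7,8.5,0,0,0],[0,-13.8,10.2,0,0,0],[0,-12.5,11.5,0,0,0],[0,0,0,0,0,0]]]}}

```text
time_s: 21.08
position: [0.4779, -0.1155, 0.255]
tool_rot: [-2.415, -2.003, 0.003]
wrist_force: [-0.4, 1.4, -1.9]
grip_width: 0.0104
grasp_force: 30.1
```

{"fn": "step_arm", "kwargs": {"commands": [[[0,-11.1,12.9,0,0,0],[0,-9.7,14,0,0,0],[0,-8.1,15,0,0,0],[0,-6.4,15.8,0,0,0],[0,-4.7,16.4,0,0,0],[0,-2.8,15,0,0,0],[0,-0.9,10,0,0,0],[0,0,0,0,0,0]]]}}

```text
time_s: 22.08
position: [0.4369, -0.1079, 0.156]
tool_rot: [-2.417, -2.005, -0.0]
wrist_force: [4.3, 2.9, -3.7]
grip_width: 0.0107
grasp_force: 31.0
```

{"fn": "step_arm", "kwargs": {"commands": [[[0,0,3,0,0,0],[0,0,3,0,0,0],[0,0,2,0,0,0],[0,0,0,0,0,0]]]}}

```text
time_s: 22.58
position: [0.4367, -0.1079, 0.1492]
tool_rot: [-2.417, -2.005, -0.0]
wrist_force: [2.2, 5.5, 2.3]
grip_width: 0.0106
grasp_force: 31.5
```

{"fn": "step_arm", "kwargs": {"commands": [[[0,0,1,0,0,0],[0,0,1,0,0,0],[0,0,1,0,0,0],[0,0,0,0,0,0]]]}}

```text
time_s: 23.08
position: [0.4367, -0.1079, 0.1474]
tool_rot: [-2.417, -2.005, -0.0]
wrist_force: [-0.4, 5.5, 7.3]
grip_width: 0.0107
grasp_force: 32.0
```

{"fn": "step_arm", "kwargs": {"commands": [[[0,0,1.5,0,0,0],[0,0,1,0,0,0],[0,0,0,0,0,0],[0,0,0,0,0,0]]]}}

```text
time_s: 23.58
position: [0.4368, -0.108, 0.1472]
tool_rot: [-2.418, -2.006, -0.0]
wrist_force: [-6.4, 6.8, 18.2]
grip_width: 0.0108
grasp_force: 33.0
```

{"fn": "step_arm", "kwargs": {"commands": [[[0,0,0,0,0,0],[0,0,0,0,0,0],[0,0,0,0,0,0],[0,0,0,0,0,0],[0,0,0,0,0,0],[0,0,-10,0,0,0],[0,0,-20,0,0,0],[0,0,-40,0,0,0],[0,0,-40,0,0,0],[0,0,-30,0,0,0],[0,0,0,0,0,0],[0,0,0,0,0,0]]], "claw": -0.4}}

```text
time_s: 25.08
position: [0.4366, -0.1081, 0.2837]
tool_rot: [-2.418, -2.005, 0.001]
wrist_force: [-0.9, 0.2, 0.7]
grip_width: 0.0595
grasp_force: 0.0
```

```bash
python3 chk.py 2>/dev/null
python3 - <<'E'
from jig import *
q=(.538,-.0837,-.187)
for n in('side','scene','wrist'):
    s=cam(n); L=loc(pts(s,s['range_z']>0),q)
    A=L[(abs(L[:,1])<.006)&(L[:,0]>-.085)&(L[:,0]<.04)&(L[:,2]>.092)&(L[:,2]<.125)]
    H=L[(abs(L[:,1]+.04)<.02)&(abs(L[:,0]+.095)<.012)&(L[:,2]>.08)&(L[:,2]<.12)]
    if len(A)>5: print(n,'arm top: z=%.4f*x+%.4f'%tuple(np.polyfit(A[:,0],A[:,2],1)),len(A))
    if len(H): print('bar top',np.percentile(H[:,2],95),len(H))
a=cv2.imread('pics/side2.png')[100:300,260:480];b=cv2.imread('pics/scene2.png')[110:310,200:420]
cv2.imwrite('pics/e.png',cv2.resize(cv2.hconcat([a,b]),None,fx=1.8,fy=1.8))
E
```

```text
side jig 0.82 [ 0.5389 -0.0831 -0.1909] 1009 0.00197014174739126
side tube 0.78 505 [ 0.0012  0.0018  0.0588 -0.0071] y range [-0.0466  0.1279] res 0.001310598911560306
scene jig 0.87 [ 0.5374 -0.0844 -0.1885] 887 0.002041681275096015
scene tube 0.81 430 [-0.0006  0.0083  0.0593 -0.0096] y range [-0.0173  0.1256] res 0.001171756595644149
wrist jig 0.9 [ 0.5386 -0.0862 -0.1939] 8808 0.0011880028728964932
wrist tube 0.58 6150 [ 0.0013  0.0045  0.0581 -0.0011] y range [-0.0436  0.1014] res 0.00039629562801997247
25.525 [ 0.4368 -0.1082  0.2839] [-2.4177 -2.0051  0.0005] [[-0.0949 -0.0429  0.2839]]
side arm top: z=0.0004*x+0.1022 135
bar top 0.1026855451105986 50
scene arm top: z=-0.0084*x+0.1011 97
bar top 0.10240487311658276 37
wrist arm top: z=-0.0030*x+0.1017 2821
bar top 0.10152157021491631 741
```

View pics/e.png

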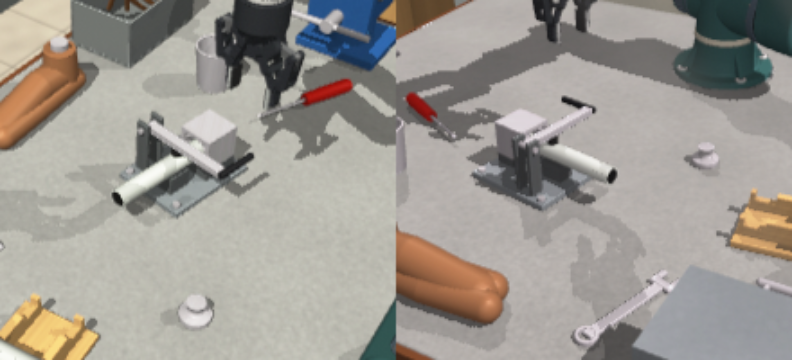

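The clamp arm lies level across the tube (left half, about col 190, row 150), and its top is 102 mm up, as it should be when fully down. The tube is home and the gripper is clear.

```bash
python3 -c "
from rig import env
print(env.hand_in())"
```

```text
the job is handed in; nothing more can be done
None
```

I've handed the job in: the longer tube is home in the bore, the clamp arm is folded level onto it, and the gripper is clear. No verdict came back; the final camera check agreed on the tube and clamp, but I didn't re-measure the short tube or the other bench items.

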